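Open the pearl-sugar jar and set the filling funnel in it

TASK

Get the sugar jar ready for refilling: unscrew the red lid of the blue jar (ordinary thread, it takes several twists) and lay the lid right way up, flat inside the shallow green tray. Then take the yellow funnel from its stand and set it upright in the jar's open mouth, spout down, and let go. Leave the scale, the glass bowl and the scraper where they are.

Things in the scene. Friction and masses are not known exactly. Their poses are not given: they have to be found in the camera images.
- jar_mouth (a point): Centre of the blue jar's round rim, on the jar's upright axis, 130 mm above the table; z up. The open mouth is 31 mm across inside, its neck 36 mm outside. Screw threads, up to 57 mm across, stand on the neck from the rim to 25 mm below it; the shoulder, 92 mm across, lies 34 mm below the rim.
- jar: Jar and its bench holder, fixed: it can neither turn nor shift. Origin on the jar's axis at the table. Round jar 94 mm across, broad white band, between two cheek blocks (61 mm high) on a 140 x 160 mm steel plate. Thread: counter-clockwise from above loosens; friction about 0.3 N m; the lid needs 3.1 to 3.8 rad in all (differs by start), rising 2.5 mm, before it can be lifted; 0.5 rad more does no harm.
- seal_top (a point): Top centre of the springy grey sealing ring on the jar's rim, 31 mm across inside, 36 mm outside. It stands 3 mm above the rim when the lid is screwed down, and rises to 6 mm above it once the lid is off. It pushes the lid up with about 12 N while the lid is tight.
- lid_center (a point): Centre of the ribbed red screw lid, half-way up on its axis; z points out of its top (white disc). Loose, 64 mm across, 36 mm high (18 mm above and below this point), hollow below, about 70 g. Screwed on, this point is 7 mm below the jar's rim and its lower edge 25 mm below it. Unscrewed, it lifts straight up (may stick at first by up to 10 N) and is clear after 40 mm.
- tray_in (a point): Centre of the inner floor of a shallow square green plastic tray fixed on the table, 180 x 180 mm outside, 15 mm high, walls 4 mm. Its floor is 5 mm above the table. x and y run along its sides, z up.
- funnel_center (a point): Centre of the yellow funnel's round collar, half-way up on its axis; z points up out of its open top. Collar 58 mm across, 28 mm high; below it a tapered spout reaches 24 mm further down (24 mm across at the collar, 15 mm at the tip). Loose, about 60 g. Seated in the jar, the collar's underside rests on the sealing ring and this point lies about 20 mm above the jar's rim.
- stand: Round dark steel stand fixed to the table: upright tube 56 mm across outside, 46 mm inside, 60 mm high, on a foot 84 mm across; origin at the centre of its underside. The funnel's collar rests on the tube's rim, its spout hanging inside.
- scale: Bystander: flat kitchen scale, 130 x 140 mm, 30 mm high, black with a steel pan; origin under its centre.
- bowl: Bystander: small glass bowl, 110 mm across, 50 mm high; origin at the centre of its underside.
- scraper: Bystander: dough scraper lying flat, steel blade with a black grip, about 125 x 130 mm, 12 mm high; origin near its middle, at the table.
Not all that is in view belongs to the job. Of the things that look like the part that bears funnel_center, the smaller one is meant.

How it is judged:
By the outcome, as a careful person would: the job done as asked, in the order asked, and still so for the second after the job is handed in, with the robot touching nothing.
It also fails if it takes over 72 s, if anything falls off the work surface, if the arm or the gripper's body presses on something with over 40 N, if the wrist force passes 120 N, or if a joint passes its speed limit or range.

ROBOT

A 6-joint arm with a two-finger parallel gripper is mounted at the origin on the work surface. World frame = base frame: x ahead of the robot, y to its left, z up, the work surface at z = 0. Lengths are in m, angles in degrees, forces in N, time in s.
With the tool pointing down it reaches from about 0.4 to 0.825 m from the base axis. Payload 7 kg.
Tool frame: the origin (TCP) lies on the mounting face of the last link; the fingertips stand 178 mm ahead of it and the grasp point (between the pads) lies 159 mm ahead of it (ctrl.tip_extent is the distance from the TCP to the fingertips, in m); z points along the fingers, y is the direction in which the jaws open and shut (so a half turn about z gives the same grasp; the last joint's range is limited). The gripper opens to 88 mm and grips with 3 to 60 N. Pads are 19 mm wide; open, the fingers measure 130 mm over their backs; the gripper's body (78 mm by 193 mm) begins 47 mm behind the grasp point.
Start: joints at [-53.566, 20.546, 0.682, 0, -70.136, -16.507], TCP at [0.23, -0.635, 0.405] pointing down, gripper open.
Joint ranges: [-176.03, 176.03], [-82.01, 121.73], [-58.28, 71.71], [-173.87, 95.51], [-174.79, -0.11], [-173.66, 173.66]. Speed limits (degrees/s): [136.94, 136.94, 172.46, 180, 180, 180].

INTERFACE

Orientations are given as [roll, pitch, yaw] about the fixed x, y, z axes, in that order (R = Rz(yaw) Ry(pitch) Rx(roll)).
In Python, from plant import ctrl gives the robot as it stands. The module is installed in compiled form; this text tells all that it offers.
- The arm moves only by the tool carry_out, never from a script. Its argument "moves" is text: rows parted by semicolons, each of 7 numbers parted by spaces: the finger opening in m, from 0 to 0.0876, then the shift along the tool's x, y, z in m, then the turn, a rotation vector about the tool's x, y, z in rad. A call has 1 to 20 rows; each row is the pose to reach, as a shift and turn from the pose commanded when the call began, along the tool's axes at that moment; what a row does not reach only later rows make up. A row lasts 1/10 s, in which the tool goes at most 50 mm and 8.59 degrees, less where a joint would pass 70% of its speed; a pose out of reach is approached as far as the arm can. A call with a gripper value outside its range is refused whole. The fingers move at their own pace and stop on an object; the grip force is fixed at half the most. Time passes only in rows, so rows that repeat a pose let the fingers close. It gives the time, the measured TCP pose, the force and the opening at its end, in the units of the state.
- ctrl.get_obs(): the state, without advancing time (a new reading comes with each control period).
- ctrl.snapshot(name): name is "side" or "top"; returns a dict with "image" (400x640x3 uint8, red, green, blue), "K" (3x3 intrinsics, pixels), "R" (3x3) and "t" (3): a world point X has camera coordinates R X + t. Camera axes: x right, y down, z forward; pixel columns grow to the right and rows downward; lengths in m; the calibration is good to about 2 mm. A picture is of the moment at which its call begins. There is no depth.
- ctrl.close_job(): hands the job in, once; it reports no verdict.
Trained networks look in a picture, given as the dict that the camera call returned (one of the last four; its "shot" number tells which), for a name from the list of things; names that differ only in an ending like _2 or _b are one class to them, and where a whole thing is asked for, a point or a joint stands for the part that bears it (a point fixed in the world has none). Each returns a list of dicts, best first, with "confidence" (0 to 1); they miss things now and then, are a little off and sometimes report something else, mostly with a low value. They report only what shows in the picture. A call takes as long as a camera call. They do not tell look-alikes from the thing itself.
- ctrl.recognise(picture, label): "extent" ([left, top, right, bottom] in pixels, round what is visible of it).
- ctrl.trace(picture, label): "region" (400x640 bool, what is visible of it) and "extent" ([left, top, right, bottom] in pixels, round what is visible of it).
- ctrl.mark_of(picture, label): "at" ([row, column] in pixels: a listed point, or the origin of a listed thing).
The state is a dict: "clock": time; "joint_pos": joint angles; "qvel": joint speeds; "tau": joint torques, N m; "tool_pos": TCP position; "orientation": TCP orientation; "force": force on the tool from outside, world axes, zero at the start; "moment": the same for the moment, N m; "opening": finger opening in m.
Only numpy, scipy, OpenCV 4.12 (cv2) and the standard library are available. Lean on these libraries where they do the work, as an engineer would, in place of code of your own. Each camera call takes 0.05 s, during which the arm holds its last target.

## Working session

There is one attempt and no reset: what is moved stays moved. The work goes in short steps, Python scripts to look and compute and a tool call to move; the robot and the scene stay as the last step left them, time stands still between calls to the robot, and variables do not carry over. Pictures are saved under pics/ and viewed, and the job is handed in when it is done.

Besides the shell and the picture viewer there is one more tool, called after ">>>" as name(argument=value, ...), one argument or row to a line, values as JSON. carry_out: Moves the arm, as the interface text tells. Its arguments: {"type":"object","properties":{"moves":{"type":"string"}},"required":["moves"]}

```bash
mkdir -p pics; ls; python3 - <<'E'
from plant import ctrl
import cv2,numpy as np
o=ctrl.get_obs()
for k,v in o.items(): print(k,np.round(v,4))
for n in("side","top"):
    s=ctrl.snapshot(n); cv2.imwrite(f"pics/{n}0.png",s["image"][:,:,::-1])
    print(n,s["K"].tolist(),np.round(s["R"],4).tolist(),np.round(s["t"],4).tolist(),[k for k in s])
    for l in["jar_mouth","lid_center","tray_in","funnel_center","seal_top","stand","jar","scale","bowl","scraper"]:
        print(l,[(np.round(d["at"],1).tolist(),round(d["confidence"],2)) for d in ctrl.mark_of(s,l)][:4])
E
```

```text
pics
clock 0.0
joint_pos [-5.35669e+01  2.05905e+01  6.34600e-01 -1.80000e-02 -7.01353e+01
 -1.65077e+01]
qvel [-0.0574 -0.0314  0.0672  0.0992 -0.0598 -0.0232]
tau [ 7.00000e-04 -5.82719e+01  2.93069e+01  6.99740e+00  7.00000e-03
 -2.00000e-04]
tool_pos [ 0.23   -0.6344  0.4037]
orientation [ 1.799077e+02 -9.700000e-03 -1.600807e+02]
force [-0.6143  0.4104 -0.4676]
moment [-0.0664 -0.0348  0.011 ]
opening 0.0878
side [[385.2158773415423, 0.0, 324.8181735695598], [0.0, 385.2158773415423, 199.72995087257564], [0.0, 0.0, 1.0]] [[-0.9326, -0.3601, -0.0229], [-0.1785, 0.5156, -0.838], [0.3135, -0.7775, -0.5452]] [0.5188, 0.1845, 0.8833] ['image', 'K', 'R', 't', 'shot']
jar_mouth [([189.4, 356.1], 0.91)]
lid_center [([188.1, 353.1], 0.71)]
tray_in [([185.1, 364.8], 0.69)]
funnel_center [([338.2, 372.8], 0.84), ([226.2, 355.1], 0.74), ([312.4, 310.1], 0.57)]
seal_top []
stand [([338.6, 310.7], 0.94), ([184.1, 307.8], 0.47)]
jar [([228.3, 352.6], 0.84)]
scale [([255.0, 236.3], 0.74)]
bowl [([185.2, 306.6], 0.87), ([255.2, 230.2], 0.45)]
scraper [([212.6, 259.9], 0.9), ([190.4, 357.5], 0.6)]
top [[421.7745067409883, 0.0, 316.7637526677054], [0.0, 421.7745067409883, 203.79034109565492], [0.0, 0.0, 1.0]] [[0.0292, -0.9994, -0.0204], [-0.9993, -0.0287, -0.0245], [0.0239, 0.0211, -0.9995]] [-0.0108, 0.5426, 1.0737] ['image', 'K', 'R', 't', 'shot']
jar_mouth [([230.5, 334.5], 0.63)]
lid_center [([230.7, 337.4], 0.87)]
tray_in [([217.2, 426.1], 0.89), ([228.5, 332.6], 0.38)]
funnel_center [([235.1, 175.9], 0.72), ([282.8, 180.0], 0.64)]
seal_top [([143.6, 407.6], 0.45)]
stand [([232.1, 187.2], 0.78)]
jar [([228.7, 334.5], 0.85)]
scale [([125.5, 257.9], 0.81)]
bowl [([143.7, 406.1], 0.75)]
scraper [([120.2, 329.3], 0.67)]
```

View pics/side0.png

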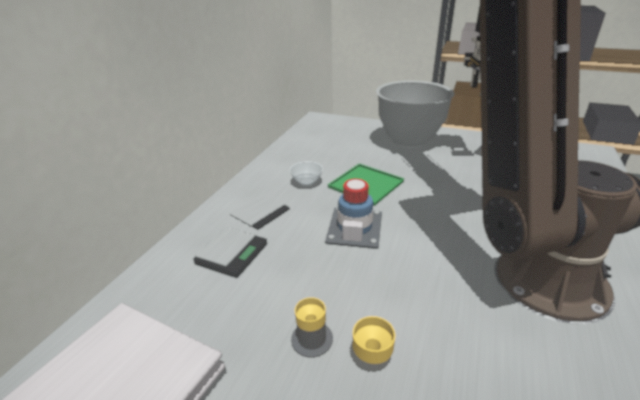

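View pics/top0.png

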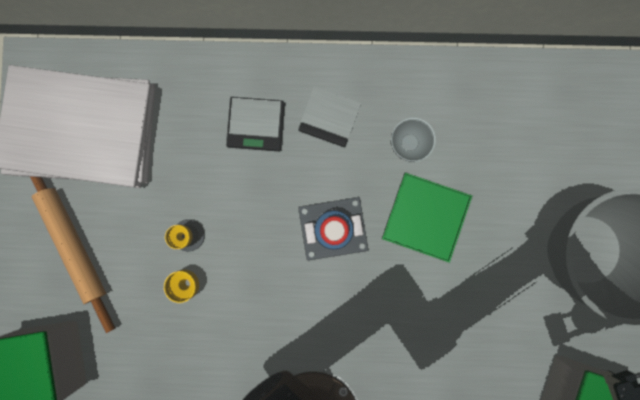

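Funnel candidates: the one on the stand at side (310,312) / top (178,236), and the one on the table at side (373,340) / top (180,287). Only one red lid, at side (356,190) / top (333,230). There are also stray green boxes at the top view's lower corners, besides the tray at (427,217). I'll triangulate and check a close crop.

```bash
cat > h.py <<'E'
from plant import ctrl
import cv2,numpy as np
from scipy.spatial.transform import Rotation as Ro
def P(s): return s["K"]@np.c_[s["R"],s["t"]]
def tri(sa,sb,pa,pb): # [row,col]
    X=cv2.triangulatePoints(P(sa),P(sb),np.float64(pa[::-1]).reshape(2,1),np.float64(pb[::-1]).reshape(2,1))
    return (X[:3]/X[3]).ravel()
def proj(s,X):
    c=P(s)@np.r_[X,1]; return c[:2][::-1]/c[2]
def onz(s,p,z):
    d=s["R"].T@np.linalg.solve(s["K"],np.r_[p[::-1],1.]); c=-s["R"].T@s["t"]
    return c+d*(z-c[2])/d[2]
def tool():
    o=ctrl.get_obs(); return np.array(o["tool_pos"]),Ro.from_euler("xyz",o["orientation"],degrees=True),o
def want(pos,yaw,cmd=None):
    """shift & turn in tool axes from measured pose; tool down, given yaw deg"""
    p,R,o=tool(); T=Ro.from_euler("xyz",[180,0,yaw],degrees=True)
    print("shift",np.round(R.inv().apply(np.array(pos)-p),4),"rotvec",np.round((R.inv()*T).as_rotvec(),3))
def rep():
    p,R,o=tool(); print("t",round(o["clock"],2),"pos",np.round(p,4),"ori",np.round(o["orientation"],2),"F",np.round(o["force"],1),"M",np.round(o["moment"],2),"op",round(o["opening"],4),"q",np.round(o["joint_pos"],1))
E
python3 - <<'E'
from h import *
S=ctrl.snapshot("side");T=ctrl.snapshot("top")
def best(s,l,k=3): return [(d["at"],round(d["confidence"],2)) for d in ctrl.mark_of(s,l)][:k]
for l,z in [("jar_mouth",.13),("lid_center",.123),("tray_in",.005),("stand",0),("jar",0),("bowl",0),("scale",0),("scraper",0)]:
    a=best(S,l);b=best(T,l)
    if a and b: print(l,"tri",np.round(tri(S,T,a[0][0],b[0][0]),4),"z-plane",np.round(onz(S,a[0][0],z),4),np.round(onz(T,b[0][0],z),4))
print("stand funnel")
for s in(S,T): print([(np.round(a,1),c,np.round(onz(s,a,.074),3),np.round(onz(s,a,.04),3)) for a,c in best(s,"funnel_center",5)])
for s,n in((S,'s'),(T,'t')):
    for d in ctrl.trace(s,"funnel_center")[:4]: print(n,"funnel",np.round(d["extent"],1),d["confidence"],d["region"].sum())
    for d in ctrl.trace(s,"lid_center")[:2]: print(n,"lid",np.round(d["extent"],1),d["confidence"],d["region"].sum())
    for d in ctrl.trace(s,"tray_in")[:2]: print(n,"tray",np.round(d["extent"],1),d["confidence"],cv2.minAreaRect(np.argwhere(d["region"]).astype(np.float32)))
    hsv=cv2.cvtColor(s["image"],cv2.COLOR_RGB2HSV)
    y=cv2.inRange(hsv,(18,100,70),(32,255,255)); r=cv2.inRange(hsv,(0,120,60),(8,255,255))|cv2.inRange(hsv,(172,120,60),(180,255,255))
    for nm,m in(("yel",y),("red",r)):
        N,_,st,c=cv2.connectedComponentsWithStats(m)
        print(n,nm,[(st[i].tolist(),c[i].round(1).tolist()) for i in range(1,N) if st[i,4]>40])
c=S["image"][270:380,270:430];t=T["image"][200:320,130:270]
cv2.imwrite("pics/crop1.png",np.hstack([cv2.resize(c,(400,300),interpolation=2),cv2.resize(t,(350,300),interpolation=2)])[:,:,::-1])
# big bowl rim
for p,q in (((105,415),(245,610)),): print("bigbowl",tri(S,T,p,q))
E
```

```text
jar_mouth tri [ 0.5342 -0.2716 -0.0191] z-plane [ 0.479  -0.0321  0.13  ] [ 0.5216 -0.2407  0.13  ]
lid_center tri [ 0.4881 -0.0462  0.1219] z-plane [ 0.4902 -0.0434  0.123 ] [ 0.4859 -0.0469  0.123 ]
tray_in tri [ 0.5182 -0.2765 -0.0019] z-plane [ 0.5176 -0.2643  0.005 ] [ 0.5161 -0.2755  0.005 ]
stand tri [ 0.452   0.3338 -0.0006] z-plane [0.458  0.3363 0.    ] [0.447  0.3315 0.    ]
jar tri [ 0.4871 -0.0383  0.0039] z-plane [ 0.4856 -0.0444  0.    ] [ 0.4895 -0.0375  0.    ]
bowl tri [ 0.7092 -0.2306 -0.007 ] z-plane [ 0.707  -0.2192  0.    ] [ 0.7057 -0.2301  0.    ]
scale tri [0.741  0.1697 0.    ] z-plane [0.7476 0.1707 0.    ] [0.7364 0.1672 0.    ]
scraper tri [ 0.7668 -0.0199 -0.008 ] z-plane [ 0.7652 -0.0094  0.    ] [ 0.7614 -0.0216  0.    ]
stand funnel
[(array([315.4, 309.4]), 0.8, array([0.454, 0.34 , 0.074]), array([0.467, 0.314, 0.04 ])), (array([339.5, 372.6]), 0.73, array([0.33 , 0.351, 0.074]), array([0.335, 0.325, 0.04 ])), (array([227.5, 355. ]), 0.18, array([0.455, 0.052, 0.074]), array([0.468, 0.009, 0.04 ]))]
[(array([284.8, 179.7]), 0.88, array([0.337, 0.327,
[... 392 characters left out ...]
182.9925537109375, 364.84063720703125), (71.38631439208984, 34.33595275878906), 72.07208251953125)
s yel [([296, 298, 29, 33, 794], [310.2, 314.2]), ([353, 317, 42, 47, 1582], [373.1, 339.6])]
s red [([344, 182, 24, 20, 273], [355.7, 193.6])]
t funnel [164.1 267.8 198.3 301.1] 0.93 885
t funnel [166.1 226.5 193.1 248. ] 0.75 543
t lid [322.6 217.2 348.1 243.8] 0.97 664
t tray [380.9 170.7 471.6 259.6] 0.73 ((216.74392700195312, 426.19512939453125), (74.03120422363281, 72.49165344238281), 70.66519165039062)
t yel [([165, 225, 27, 24, 526], [177.9, 236.5]), ([164, 270, 35, 33, 884], [180.6, 285.8])]
t red [([320, 216, 29, 29, 281], [334.2, 229.6])]
bigbowl [ 0.45502898 -0.64427286  0.14928091]
```

View pics/crop1.png

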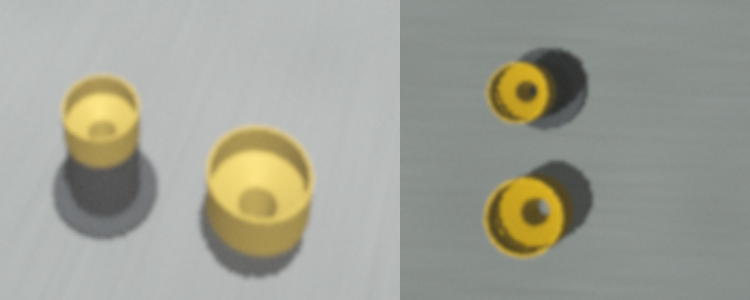

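```bash
cat > fit.py <<'E'
from h import *
from scipy.optimize import minimize
def mask(s,kind,roi):
    hsv=cv2.cvtColor(s["image"],cv2.COLOR_RGB2HSV)
    m=cv2.inRange(hsv,(18,100,60),(32,255,255)) if kind=="yel" else cv2.inRange(hsv,(0,110,50),(9,255,255))|cv2.inRange(hsv,(171,110,50),(180,255,255))
    k=np.zeros_like(m);a,b,c,d=roi;k[b:d,a:c]=m[b:d,a:c]
    N,l,st,_=cv2.connectedComponentsWithStats(k); k=np.uint8(l==1+np.argmax(st[1:,4]))
    cs=np.vstack(cv2.findContours(k,0,1)[0]); h=cv2.convexHull(cs)
    o=np.zeros_like(m);cv2.fillPoly(o,[h],1);return o
def sil(s,x,y,z0,z1,r,up=4):
    a=np.linspace(0,2*np.pi,72)
    pts=np.array([proj(s,[x+r*np.cos(t),y+r*np.sin(t),z])[::-1] for z in(z0,z1) for t in a])
    return cv2.convexHull(pts.astype(np.float32)).reshape(-1,2)
def cen(h):
    m=cv2.moments(h.reshape(-1,1,2).astype(np.float32));return np.array([m["m10"],m["m01"]])/m["m00"],m["m00"]
def fit(views,z0,z1,r,x0):
    """views: [(s,mask)]: match centroids of silhouette"""
    obs=[np.array(cv2.moments(m,True)["m10"]) for s,m in views]
    C=[(lambda M:(np.array([M["m10"],M["m01"]])/M["m00"],M["m00"]))(cv2.moments(m,True)) for s,m in views]
    f=lambda p:sum(np.sum((cen(sil(s,*p,z0,z1,r))[0]-c[0])**2) for (s,m),c in zip(views,C))
    q=minimize(f,x0,method="Nelder-Mead",options=dict(xatol=1e-5,fatol=1e-6))
    return q.x,q.fun,[(round(c[1]),round(float(cen(sil(s,*q.x,z0,z1,r))[1]))) for (s,m),c in zip(views,C)]
E
python3 - <<'E'
from fit import *
S=ctrl.snapshot("side");T=ctrl.snapshot("top")
for nm,k,z0,z1,r,x0,ra,rb in(("lid","red",.105,.141,.032,(.488,-.045),(335,170,375,210),(310,205,360,255)),
   ("fun","yel",.060,.088,.029,(.451,.335),(285,285,335,335),(155,215,203,257))):
    v=[(S,mask(S,k,ra)),(T,mask(T,k,rb))]
    print(nm,fit(v,z0,z1,r,x0)); print([np.round(fit([w],z0,z1,r,x0)[0],4) for w in v])
# tray corners top view
hsv=cv2.cvtColor(T["image"],cv2.COLOR_RGB2HSV);g=cv2.inRange(hsv,(45,120,40),(80,255,255));g[:,:370]=0;g[:,490:]=0;g[280:]=0
b=cv2.boxPoints(cv2.minAreaRect(np.argwhere(g>0).astype(np.float32)));print([np.round(onz(T,p,.015),3)[:2] for p in b], np.mean([onz(T,p,.015) for p in b],0))
want([.488,-.045,.123+.159],0)
E
```

```text
lid (array([ 0.48224011, -0.03737731]), np.float64(0.43025043319676426), [(440, 547), (654, 645)])
[array([ 0.4821, -0.0347]), array([ 0.482, -0.038])]
fun (array([0.45367055, 0.33570764]), np.float64(0.31036011483427145), [(812, 905), (542, 550)])
[array([0.4543, 0.3359]), array([0.4527, 0.3353])]
[array([ 0.628, -0.216]), array([ 0.46 , -0.163]), array([ 0.407, -0.331]), array([ 0.574, -0.385])] [ 0.51724359 -0.27353501  0.015     ]
shift [-0.4435  0.4664  0.1227] rotvec [-0.     0.    -2.794]
```

```bash
python3 - <<'E'
from fit import *
S=ctrl.snapshot("side");T=ctrl.snapshot("top")
out=[]
for s,(a,b) in((S,(320,165)),(T,(297,195))):
    k=5; im=np.ascontiguousarray(cv2.resize(s["image"][b:b+75,a:a+75],None,fx=k,fy=k,interpolation=cv2.INTER_NEAREST)[:,:,::-1])
    for (x,y),col in(((.4825,-.038),(0,255,255)),((.488,-.046),(255,0,255))):
        for z,r in((.141,.032),(.105,.032)):
            h=sil(s,x,y,z,z,r); cv2.polylines(im,[np.int32((h+.5-[a,b])*k)],True,col,1)
    out.append(im)
cv2.imwrite("pics/ov.png",np.hstack(out))
E
```

```text
(no output)
```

View pics/ov.png

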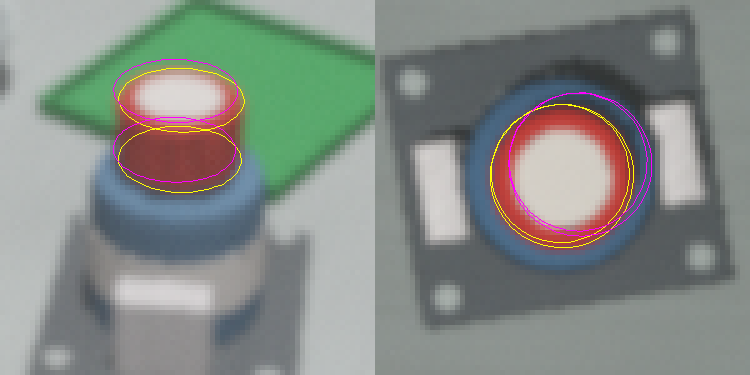

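The crop confirms the funnel on the stand (left in both halves) is the smaller one. In the overlay, the yellow outline (0.4825, -0.038) fits the lid in both views, while the network's point is about 8 mm off. I'll use the outline fit.

```bash
python3 - <<'E'
from h import *
for w in([.27,-.52,.47],[.42,-.32,.44],[.4835,-.0385,.345]): want(w,120.4)
E
```

```text
shift [-0.0766  0.0941 -0.0654] rotvec [ 0.    -0.     1.388]
shift [-0.2858  0.231  -0.0354] rotvec [ 0.    -0.     1.388]
shift [-0.4415  0.474   0.0596] rotvec [ 0.    -0.     1.388]
```

>>> carry_out(
  moves="0.0876 -0.04 0.05 -0.05 0 0 0.1; 0.0876 -0.077 0.094 -0.065 0 0 0.2; 0.0876 -0.077 0.094 -0.065 0 0 0.3; 0.0876 -0.286 0.231 -0.035 0 0 0.4; 0.0876 -0.286 0.231 -0.035 0 0 0.5; 0.0876 -0.286 0.231 -0.035 0 0 0.6; 0.0876 -0.286 0.231 -0.035 0 0 0.7; 0.0876 -0.286 0.231 -0.035 0 0 0.8; 0.0876 -0.286 0.231 -0.035 0 0 0.9; 0.0876 -0.441 0.474 0.06 0 0 1.0; 0.0876 -0.441 0.474 0.06 0 0 1.1; 0.0876 -0.441 0.474 0.06 0 0 1.2; 0.0876 -0.441 0.474 0.06 0 0 1.3; 0.0876 -0.441 0.474 0.06 0 0 1.388; 0.0876 -0.441 0.474 0.06 0 0 1.388; 0.0876 -0.441 0.474 0.06 0 0 1.388; 0.0876 -0.441 0.474 0.06 0 0 1.388; 0.0876 -0.441 0.474 0.06 0 0 1.388; 0.0876 -0.441 0.474 0.06 0 0 1.388",
)

```text
clock: 4.5
tool_pos: [0.483, -0.0396, 0.3452]
orientation: [180.0, 0.0, 120.3]
force: [0.0, 0.6, 0.1]
opening: 0.0875
```

```bash
python3 - <<'E'
from h import *
rep(); want([.4835,-.0385,.125+.159],120.4)
S=ctrl.snapshot("side");T=ctrl.snapshot("top")
cv2.imwrite("pics/a1.png",np.hstack([cv2.resize(S["image"][100:260,280:440],(400,400)),cv2.resize(T["image"][150:310,250:410],(400,400))])[:,:,::-1])
E
```

```text
t 4.5 pos [ 0.483  -0.0396  0.3452] ori [1.7995e+02 2.0000e-02 1.2032e+02] F [0.  0.6 0.1] M [-0.08 -0.01  0.01] op 0.0875 q [  18.6    5.4  -27.7    0.   -56.9 -168.3]
shift [0.0007 0.001  0.0612] rotvec [ 0.001  0.    -0.001]
```

View pics/a1.png

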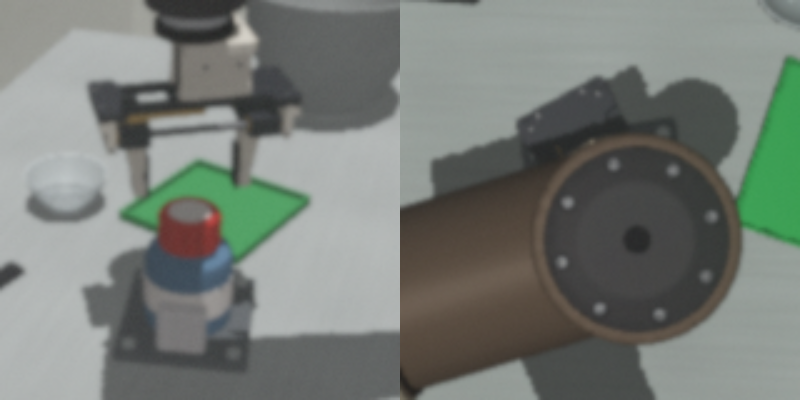

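```bash
python3 - <<'E'
from h import *
p,R,o=tool();S=ctrl.snapshot("side")
k=5;a,b=320,100
im=np.ascontiguousarray(cv2.resize(S["image"][b:b+110,a:a+90],None,fx=k,fy=k)[:,:,::-1])
for y in(-.044,.044):
  for z in (.178,.159,.13):
    q=proj(S,p+R.apply([0,y,z]));print(y,z,np.round(q,1));cv2.circle(im,tuple(np.int32((q[::-1]+.5-[a,b])*k)),3,(0,255,0),-1)
cv2.imwrite("pics/a2.png",im)
E
```

```text
-0.044 0.178 [173.5 372.9]
-0.044 0.159 [166.8 373.2]
-0.044 0.13 [156.5 373.8]
0.044 0.178 [176.8 338.9]
0.044 0.159 [170.2 338.9]
0.044 0.13 [159.8 338.8]
```

View pics/a2.png

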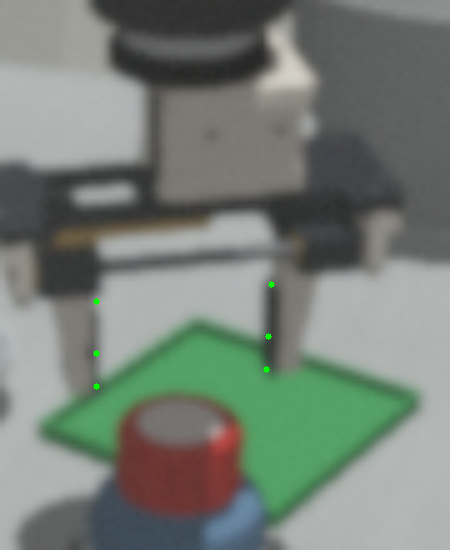

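>>> carry_out(
  moves="0.0876 0 0.001 0.03 0 0 0; 0.0876 0 0.001 0.06 0 0 0; 0.0876 0 0.001 0.06 0 0 0; 0.0876 0 0.001 0.06 0 0 0; 0.055 0 0.001 0.06 0 0 0; 0.055 0 0.001 0.06 0 0 0; 0.055 0 0.001 0.06 0 0 0; 0.055 0 0.001 0.06 0 0 0; 0.055 0 0.001 0.06 0 0 0; 0.055 0 0.001 0.06 0 0 0",
)

```text
clock: 5.65
tool_pos: [0.4834, -0.0385, 0.2851]
orientation: [-179.9, 0.0, 120.4]
force: [-2.9, -2.0, 7.0]
opening: 0.064
```

```bash
python3 - <<'E'
from h import *
rep()
p,R,o=tool();print(R.inv().apply(o["force"]))
E
```

```text
t 5.65 pos [ 0.4834 -0.0385  0.2851] ori [-1.7993e+02  1.0000e-02  1.2041e+02] F [-2.9 -2.   7. ] M [-1.    1.52 -0.02] op 0.064 q [  18.8    9.4  -32.1    0.   -48.6 -168.4]
[-0.27949327 -3.57862584 -7.04396343]
```

>>> carry_out(
  moves="0.055 0 0 0 0 0 -0.14; 0.055 0 0 0 0 0 -0.28; 0.055 0 0 0 0 0 -0.42; 0.055 0 0 0 0 0 -0.56; 0.055 0 0 -0.0005 0 0 -0.7; 0.055 0 0 -0.0006 0 0 -0.84; 0.055 0 0 -0.0007 0 0 -0.98; 0.055 0 0 -0.0008 0 0 -1.12; 0.055 0 0 -0.0009 0 0 -1.26; 0.055 0 0 -0.001 0 0 -1.4; 0.055 0 0 -0.001 0 0 -1.5; 0.055 0 0 -0.001 0 0 -1.5",
)

```text
clock: 6.85
tool_pos: [0.4842, -0.0377, 0.2862]
orientation: [180.0, 0.1, -153.5]
force: [-2.0, 3.0, 3.4]
opening: 0.0637
```

```bash
python3 - <<'E'
from h import *
rep()
E
```

```text
t 6.85 pos [ 0.4842 -0.0377  0.2862] ori [ 1.7999e+02  8.0000e-02 -1.5355e+02] F [-2.   3.   3.4] M [1.03 0.56 0.16] op 0.0637 q [ 18.8   9.4 -32.   -0.  -48.6 -82.3]
```

>>> carry_out(
  moves="0.055 0 0 0 0 0 -0.14; 0.055 0 0 -0.0002 0 0 -0.28; 0.055 0 0 -0.0003 0 0 -0.42; 0.055 0 0 -0.0004 0 0 -0.56; 0.055 0 0 -0.0005 0 0 -0.7; 0.055 0 0 -0.0006 0 0 -0.84; 0.055 0 0 -0.0007 0 0 -0.98; 0.055 0 0 -0.0008 0 0 -1.12; 0.055 0 0 -0.0009 0 0 -1.26; 0.055 0 0 -0.001 0 0 -1.4; 0.055 0 0 -0.001 0 0 -1.5; 0.055 0 0 -0.001 0 0 -1.5",
)

```text
clock: 8.05
tool_pos: [0.4831, -0.0376, 0.2867]
orientation: [179.9, 0.1, -67.7]
force: [-6.7, 8.0, 7.0]
opening: 0.0643
```

```bash
python3 - <<'E'
from h import *
rep()
E
```

```text
t 8.05 pos [ 0.4831 -0.0376  0.2867] ori [ 1.7994e+02  9.0000e-02 -6.7720e+01] F [-6.7  8.   7. ] M [2.63 2.88 0.2 ] op 0.0643 q [ 18.8   9.3 -32.   -0.1 -48.8   3.5]
```

>>> carry_out(
  moves="0.055 0 0 0 0 0 -0.1; 0.055 0 0 -0.0002 0 0 -0.2; 0.055 0 0 -0.0002 0 0 -0.3",
)

```text
clock: 8.35
tool_pos: [0.483, -0.0377, 0.2869]
orientation: [180.0, 0.1, -50.5]
force: [-8.2, 6.9, 7.4]
opening: 0.0639
```

```bash
python3 - <<'E'
from h import *
rep()
E
```

```text
t 8.35 pos [ 0.483  -0.0377  0.2869] ori [ 1.7997e+02  1.2000e-01 -5.0540e+01] F [-8.2  6.9  7.4] M [ 2.71  2.93 -0.24] op 0.0639 q [ 18.8   9.3 -32.   -0.1 -48.9  20.7]
```

>>> carry_out(
  moves="0.055 0 0 0 0 0 -0.1; 0.055 0 0 0 0 0 -0.2; 0.055 0 0 -0.0002 0 0 -0.25",
)

```text
clock: 8.65
tool_pos: [0.4828, -0.0378, 0.287]
orientation: [180.0, 0.1, -36.2]
force: [-7.9, 6.3, 6.4]
opening: 0.0639
```

```bash
python3 - <<'E'
from h import *
rep()
E
```

```text
t 8.65 pos [ 0.4828 -0.0378  0.287 ] ori [ 1.7997e+02  1.3000e-01 -3.6230e+01] F [-7.9  6.3  6.4] M [ 2.37  2.79 -0.15] op 0.0639 q [ 18.8   9.2 -32.   -0.1 -48.9  35. ]
```

>>> carry_out(
  moves="0.055 0 0 -0.001 0 0 0; 0.055 0 0 -0.002 0 0 0; 0.055 0 0 -0.003 0 0 0; 0.055 0 0 -0.003 0 0 0",
)

```text
clock: 9.05
tool_pos: [0.4828, -0.0379, 0.2891]
orientation: [179.9, 0.2, -36.4]
force: [-4.1, 5.5, -1.7]
opening: 0.0639
```

```bash
python3 - <<'E'
from h import *
rep()
S=ctrl.snapshot("side")
cv2.imwrite("pics/a3.png",cv2.resize(S["image"][120:230,310:410],(600,600))[:,:,::-1])
E
```

```text
t 9.05 pos [ 0.4828 -0.0379  0.2891] ori [ 1.7993e+02  1.6000e-01 -3.6450e+01] F [-4.1  5.5 -1.7] M [ 1.56  1.72 -0.02] op 0.0639 q [ 18.8   9.1 -31.8  -0.1 -49.3  34.8]
```

View pics/a3.png

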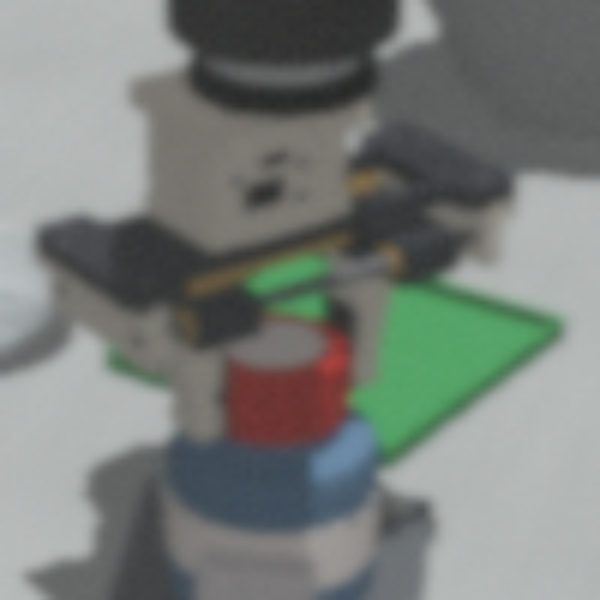

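>>> carry_out(
  moves="0.055 0 0 -0.001 0 0 0; 0.055 0 0 -0.002 0 0 0; 0.055 0 0 -0.003 0 0 0; 0.055 0 0 -0.003 0 0 0",
)

```text
clock: 9.5
tool_pos: [0.4828, -0.038, 0.2921]
orientation: [179.9, 0.2, -36.4]
force: [-4.3, 4.5, -2.1]
opening: 0.0643
```

```bash
python3 - <<'E'
from h import *
rep()
E
```

```text
t 9.5 pos [ 0.4828 -0.038   0.2921] ori [ 1.7992e+02  1.7000e-01 -3.6450e+01] F [-4.3  4.5 -2.1] M [1.51 1.64 0.04] op 0.0643 q [ 18.8   8.9 -31.6  -0.1 -49.7  34.8]
```

>>> carry_out(
  moves="0.055 0 0 -0.005 0 0 0; 0.055 0 0 -0.012 0 0 0; 0.055 0 0 -0.022 0 0 0; 0.055 0 0 -0.034 0 0 0; 0.055 0 0 -0.05 0 0 0; 0.055 0 0 -0.07 0 0 0; 0.055 0 0 -0.07 0 0 0",
)

```text
clock: 10.2
tool_pos: [0.4849, -0.0381, 0.3669]
orientation: [-179.8, -0.2, -36.2]
force: [-0.4, 0.7, -0.4]
opening: 0.0638
```

```bash
python3 - <<'E'
from h import *
rep()
S=ctrl.snapshot("side")
cv2.imwrite("pics/a4.png",cv2.resize(S["image"][90:240,290:440],(600,600))[:,:,::-1])
print([ (np.round(d["at"],1),d["confidence"]) for d in ctrl.mark_of(S,"lid_center")])
E
```

```text
t 10.2 pos [ 0.4849 -0.0381  0.3669] ori [-179.76   -0.25  -36.2 ] F [-0.4  0.7 -0.4] M [-0.01  0.13 -0.  ] op 0.0638 q [ 18.8   4.2 -25.8   0.1 -59.6  35. ]
[(array([161.2, 352.4]), 0.59)]
```

View pics/a4.png

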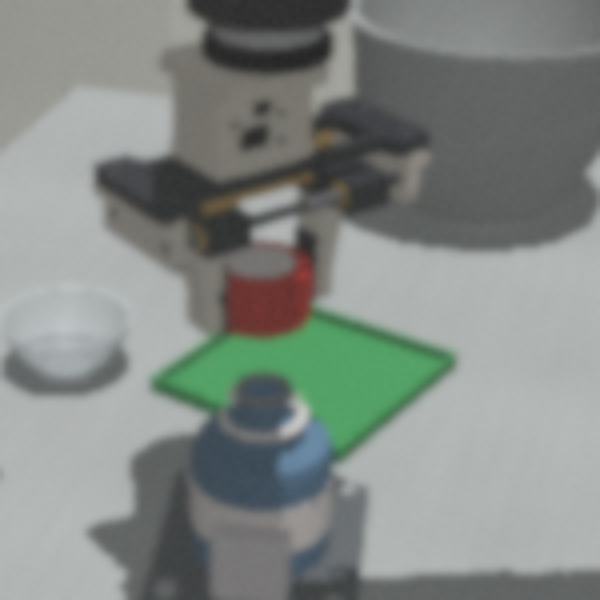

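```bash
python3 - <<'E'
from h import *
want([.517,-.274,.34],-36.2);want([.517,-.274,.22],-36.2)
E
```

```text
shift [0.166  0.1708 0.024 ] rotvec [-0.002 -0.001 -0.   ]
shift [0.1658 0.171  0.144 ] rotvec [-0.002 -0.001 -0.   ]
```

>>> carry_out(
  moves="0.055 0.02 0.02 0 0 0 0; 0.055 0.05 0.051 0.005 0 0 0; 0.055 0.08 0.082 0.01 0 0 0; 0.055 0.11 0.113 0.015 0 0 0; 0.055 0.14 0.144 0.02 0 0 0; 0.055 0.158 0.163 0.03 0 0 0; 0.055 0.166 0.171 0.05 0 0 0; 0.055 0.166 0.171 0.08 0 0 0; 0.055 0.166 0.171 0.11 0 0 0; 0.055 0.166 0.171 0.135 0 0 0; 0.055 0.166 0.171 0.144 0 0 0; 0.055 0.166 0.171 0.144 0 0 0; 0.055 0.166 0.171 0.144 0 0 0",
)

```text
clock: 11.6
tool_pos: [0.5174, -0.2743, 0.2199]
orientation: [-180.0, -0.0, -36.2]
force: [1.1, 0.2, 0.1]
opening: 0.0639
```

```bash
python3 - <<'E'
from h import *
rep()
S=ctrl.snapshot("side");T=ctrl.snapshot("top")
cv2.imwrite("pics/a5.png",np.hstack([cv2.resize(S["image"][90:240,290:440],(400,400)),cv2.resize(T["image"][150:310,290:450],(400,400))])[:,:,::-1])
# jar ring crop
k=8;a,b=314,208
cv2.imwrite("pics/a6.png",cv2.resize(T["image"][b:b+45,a:a+45],None,fx=k,fy=k)[:,:,::-1])
E
```

```text
t 11.6 pos [ 0.5174 -0.2743  0.2199] ori [-1.800e+02 -5.000e-02 -3.618e+01] F [1.1 0.2 0.1] M [-0.03  0.17 -0.02] op 0.0639 q [ -8.8  22.7 -23.5   0.  -43.8  62.6]
```

View pics/a5.png

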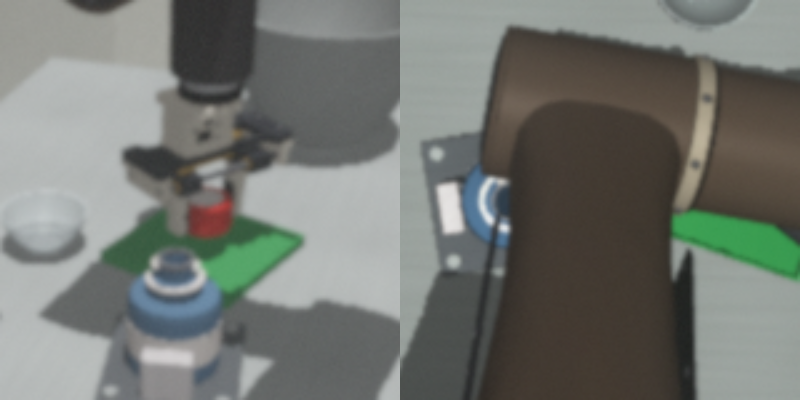

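View pics/a6.png

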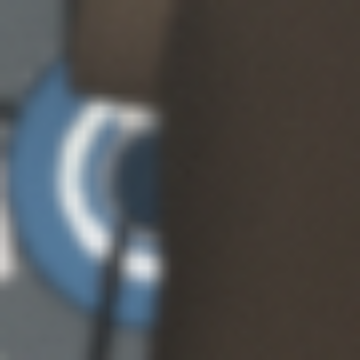

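The lid hangs level over the tray (side crop about (210,210)), with the jar open below. Lowering now.

>>> carry_out(
  moves="0.055 0 0 0.012 0 0 0; 0.055 0 0 0.022 0 0 0; 0.055 0 0 0.029 0 0 0; 0.055 0 0 0.031 0 0 0; 0.055 0 0 0.031 0 0 0; 0.055 0 0 0.031 0 0 0",
)

```text
clock: 12.3
tool_pos: [0.5171, -0.2742, 0.1881]
orientation: [180.0, -0.0, -36.2]
force: [-0.6, 0.1, 0.0]
opening: 0.0637
```

>>> carry_out(
  moves="0.055 0 0 0.001 0 0 0; 0.055 0 0 0.002 0 0 0; 0.055 0 0 0.002 0 0 0",
)

```text
clock: 12.6
tool_pos: [0.5169, -0.2742, 0.1861]
orientation: [-180.0, -0.0, -36.2]
force: [0.4, -1.1, -1.0]
opening: 0.0639
```

>>> carry_out(
  moves="0.055 0 0 0.001 0 0 0; 0.055 0 0 0.0015 0 0 0; 0.055 0 0 0.0015 0 0 0; 0.055 0 0 0.0015 0 0 0",
)

```text
clock: 13.0
tool_pos: [0.5169, -0.2742, 0.1845]
orientation: [180.0, 0.0, -36.2]
force: [-0.2, -0.8, -0.4]
opening: 0.064
```

```bash
python3 - <<'E'
from h import *
rep()
S=ctrl.snapshot("side")
cv2.imwrite("pics/a7.png",cv2.resize(S["image"][120:240,310:430],(600,600))[:,:,::-1])
E
```

```text
t 13.0 pos [ 0.5169 -0.2742  0.1845] ori [180.    0.  -36.2] F [-0.2 -0.8 -0.4] M [-0.02  0.12 -0.02] op 0.064 q [ -8.8  25.4 -25.1   0.  -39.5  62.6]
```

View pics/a7.png

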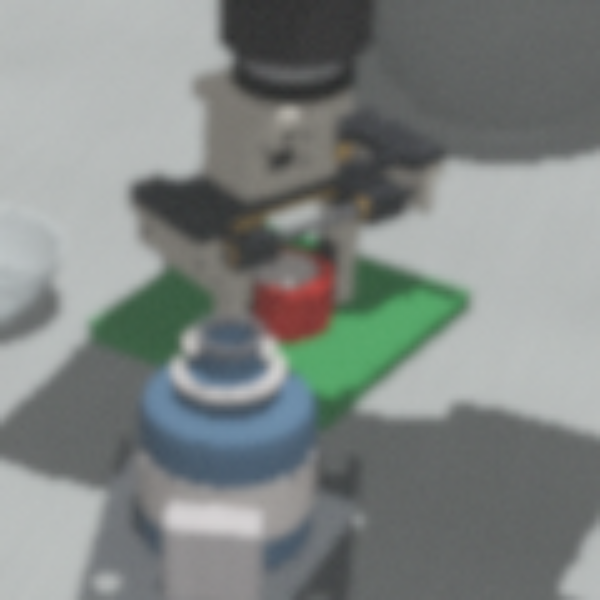

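>>> carry_out(
  moves="0.055 0 0 0.0005 0 0 0; 0.055 0 0 0.001 0 0 0; 0.055 0 0 0.001 0 0 0; 0.07 0 0 0.001 0 0 0; 0.08 0 0 0.0005 0 0 0; 0.086 0 0 0 0 0 0; 0.086 0 0 0 0 0 0; 0.086 0 0 0 0 0 0; 0.086 0 0 0 0 0 0",
)

```text
clock: 13.95
tool_pos: [0.5169, -0.2742, 0.1845]
orientation: [180.0, 0.0, -36.2]
force: [-0.5, 1.4, 0.1]
opening: 0.0861
```

>>> carry_out(
  moves="0.086 0 0 -0.02 0 0 0; 0.086 0 0 -0.05 0 0 0; 0.086 0 0 -0.09 0 0 0; 0.086 0 0 -0.13 0 0 0; 0.086 0 0 -0.17 0 0 0; 0.086 0 0 -0.17 0 0 0",
)

```text
clock: 14.55
tool_pos: [0.5183, -0.2748, 0.3609]
orientation: [-179.8, -0.6, -36.1]
force: [0.5, 0.4, -0.2]
opening: 0.0862
```

```bash
python3 - <<'E'
from h import *
rep()
S=ctrl.snapshot("side")
cv2.imwrite("pics/a8.png",cv2.resize(S["image"][120:240,310:430],(600,600))[:,:,::-1])
for w in([.50,-.10,.36],[.52,.10,.34],[.4535,.3355,.30]): want(w,-36.2)
E
```

```text
t 14.55 pos [ 0.5183 -0.2748  0.3609] ori [-179.82   -0.56  -36.15] F [ 0.5  0.4 -0.2] M [-0.05  0.04  0.01] op 0.0862 q [ -8.8  14.  -14.7   0.1 -60.8  62.6]
shift [-0.1171 -0.1304 -0.0024] rotvec [-0.003 -0.006  0.   ]
shift [-0.2191 -0.3036  0.0174] rotvec [-0.003 -0.006  0.   ]
shift [-0.4121 -0.4543  0.0566] rotvec [-0.003 -0.006  0.   ]
```

View pics/a8.png

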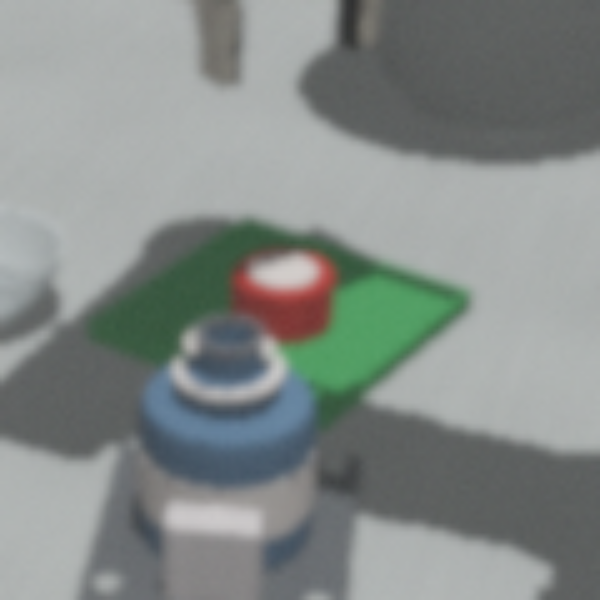

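The lid stands flat and right way up on the tray floor (crop about (285,290)), well inside the walls. On to the funnel, with the jaws along y to stay clear of the large funnel.

>>> carry_out(
  moves="0.086 -0.03 -0.033 0 0 0 -0.05; 0.086 -0.06 -0.067 0 0 0 -0.1; 0.086 -0.09 -0.1 0 0 0 -0.15; 0.086 -0.117 -0.13 0 0 0 -0.2; 0.086 -0.14 -0.17 0 0 0 -0.25; 0.086 -0.165 -0.21 0.005 0 0 -0.3; 0.086 -0.19 -0.255 0.01 0 0 -0.35; 0.086 -0.22 -0.295 0.015 0 0 -0.4; 0.086 -0.26 -0.325 0.02 0 0 -0.45; 0.086 -0.3 -0.355 0.03 0 0 -0.5; 0.086 -0.34 -0.385 0.04 0 0 -0.55; 0.086 -0.38 -0.42 0.05 0 0 -0.6; 0.086 -0.412 -0.454 0.05 0 0 -0.63; 0.086 -0.412 -0.454 0.05 0 0 -0.63; 0.086 -0.412 -0.454 0.05 0 0 -0.63; 0.086 -0.412 -0.454 0.05 0 0 -0.63",
)

```text
clock: 16.2
tool_pos: [0.4523, 0.3347, 0.3037]
orientation: [179.9, 0.1, -0.1]
force: [0.4, -0.2, -0.1]
opening: 0.0862
```

```bash
python3 - <<'E'
from fit import *
rep()
want([.4535,.3355,.08+.159],0)
S=ctrl.snapshot("side");T=ctrl.snapshot("top")
# jar ring overlay, seal at z=.136
out=[]
for s,(a,b) in((S,(320,165)),(T,(297,195))):
    k=5; im=np.ascontiguousarray(cv2.resize(s["image"][b:b+75,a:a+75],None,fx=k,fy=k,interpolation=cv2.INTER_NEAREST)[:,:,::-1])
    for (x,y),col in(((.4825,-.0375),(0,255,255)),):
        for z,r in((.136,.018),(.096,.046)):
            h=sil(s,x,y,z,z,r); cv2.polylines(im,[np.int32((h+.5-[a,b])*k)],True,col,1)
    out.append(im)
cv2.imwrite("pics/b1.png",np.hstack(out))
p,R,o=tool();k=4;a,b=250,200
im=np.ascontiguousarray(cv2.resize(S["image"][b:b+150,a:a+150],None,fx=k,fy=k)[:,:,::-1])
for y in(-.044,.044):
  for z in (.178,.159,.13):
    q=proj(S,p+R.apply([0,y,z]));cv2.circle(im,tuple(np.int32((q[::-1]+.5-[a,b])*k)),3,(0,255,0),-1)
for z in(.06,.088):
    h=sil(S,.4535,.3355,z,z,.029); cv2.polylines(im,[np.int32((h+.5-[a,b])*k)],True,(255,0,255),1)
cv2.imwrite("pics/b2.png",im)
cv2.imwrite("pics/b3.png",T["image"][:,:,::-1])
E
```

```text
t 16.2 pos [0.4523 0.3347 0.3037] ori [ 1.7992e+02  7.0000e-02 -1.3000e-01] F [ 0.4 -0.2 -0.1] M [-0.16  0.2  -0.01] op 0.0862 q [ 56.4  15.1 -21.4  -0.  -53.6  33.5]
shift [ 0.0012 -0.0009  0.0647] rotvec [ 0.001  0.001 -0.002]
```

View pics/b1.png

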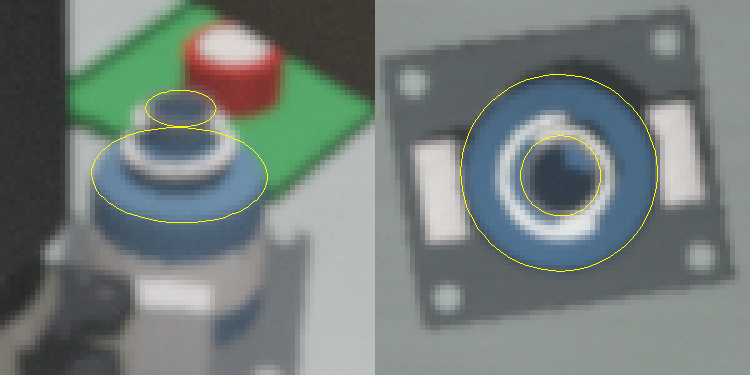

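View pics/b2.png

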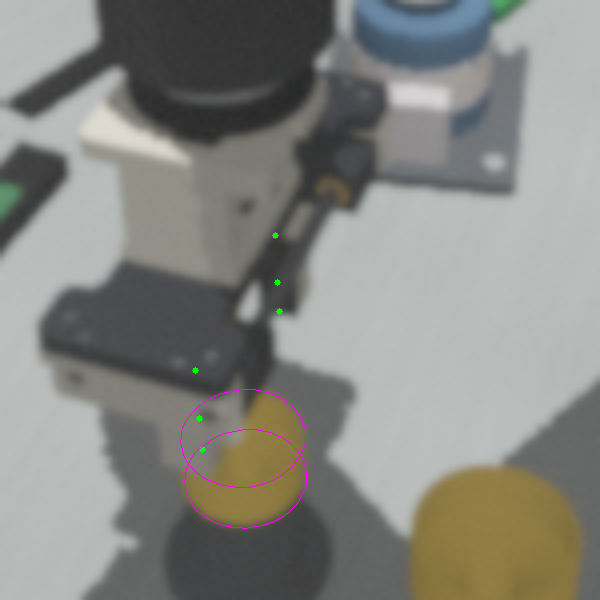

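View pics/b3.png

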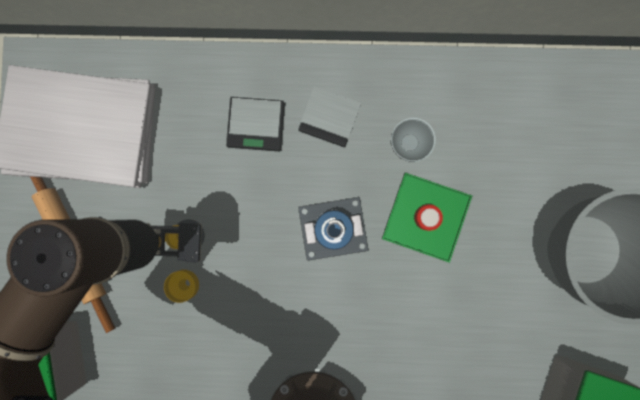

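>>> carry_out(
  moves="0.0876 0.001 -0.001 0.025 0 0 0; 0.0876 0.001 -0.001 0.05 0 0 0; 0.0876 0.001 -0.001 0.0645 0 0 0; 0.0876 0.001 -0.001 0.0645 0 0 0; 0.0876 0.001 -0.001 0.0645 0 0 0; 0.05 0.001 -0.001 0.0645 0 0 0; 0.05 0.001 -0.001 0.0645 0 0 0; 0.05 0.001 -0.001 0.0645 0 0 0; 0.05 0.001 -0.001 0.0645 0 0 0; 0.05 0.001 -0.001 0.0645 0 0 0; 0.05 0.001 -0.001 0.0645 0 0 0",
)

```text
clock: 17.4
tool_pos: [0.4536, 0.3366, 0.2404]
orientation: [-180.0, -0.0, -0.1]
force: [-1.4, -0.3, 4.6]
opening: 0.0571
```

```bash
python3 - <<'E'
from fit import *
rep()
S=ctrl.snapshot("side");T=ctrl.snapshot("top")
out=[cv2.resize(S["image"][240:360,250:370],(400,400)),cv2.resize(T["image"][190:290,130:230],(400,400))]
cv2.imwrite("pics/b4.png",np.hstack(out)[:,:,::-1])
E
```

```text
t 17.4 pos [0.4536 0.3366 0.2404] ori [-1.7999e+02 -2.0000e-02 -9.0000e-02] F [-1.4 -0.3  4.6] M [-0.33  0.59 -0.05] op 0.0571 q [ 56.4  19.5 -25.1   0.  -45.4  33.5]
```

View pics/b4.png

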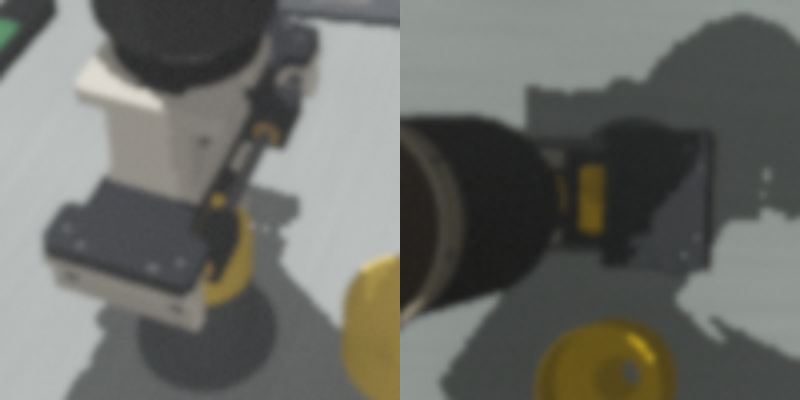

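>>> carry_out(
  moves="0.05 0 0 -0.005 0 0 0; 0.05 0 0 -0.02 0 0 0; 0.05 0 0 -0.045 0 0 0; 0.05 0 0 -0.08 0 0 0; 0.05 0 0 -0.11 0 0 0; 0.05 0 0 -0.11 0 0 0; 0.05 0 0 -0.11 0 0 0",
)

```text
clock: 18.2
tool_pos: [0.4534, 0.3365, 0.3506]
orientation: [-179.9, -0.0, -0.1]
force: [-0.6, -1.1, -1.3]
opening: 0.0573
```

```bash
python3 - <<'E'
from fit import *
rep()
S=ctrl.snapshot("side");p,R,o=tool()
k=4;a,b=240,200
im=np.ascontiguousarray(cv2.resize(S["image"][b:b+150,a:a+150],None,fx=k,fy=k)[:,:,::-1])
g=p+R.apply([0,0,.159]);
for z in(.0,.028):
    h=sil(S,g[0],g[1],g[2]-.02+z,g[2]-.02+z,.029); cv2.polylines(im,[np.int32((h+.5-[a,b])*k)],True,(255,0,255),1)
cv2.imwrite("pics/b5.png",im)
E
```

```text
t 18.2 pos [0.4534 0.3365 0.3506] ori [-1.7992e+02 -3.0000e-02 -1.1000e-01] F [-0.6 -1.1 -1.3] M [-0.07  0.17 -0.05] op 0.0573 q [ 56.4  12.6 -17.9  -0.  -59.4  33.5]
```

View pics/b5.png

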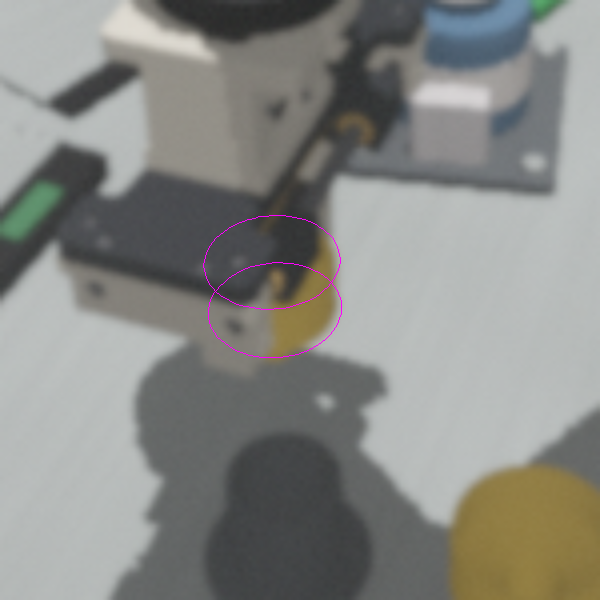

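```bash
python3 - <<'E'
from h import *
for w in([.51,.20,.375],[.52,.10,.375],[.4825,-.0375,.375]): want(w,-60)
E
```

```text
shift [ 0.057   0.1362 -0.0254] rotvec [0.000e+00 1.000e-03 1.045e+00]
shift [ 0.0672  0.2361 -0.0254] rotvec [0.000e+00 1.000e-03 1.045e+00]
shift [ 0.03    0.3737 -0.0254] rotvec [0.000e+00 1.000e-03 1.045e+00]
```

>>> carry_out(
  moves="0.05 0.01 0.02 -0.015 0 0 0.05; 0.05 0.025 0.05 -0.025 0 0 0.15; 0.05 0.04 0.085 -0.025 0 0 0.25; 0.05 0.052 0.12 -0.025 0 0 0.35; 0.05 0.06 0.155 -0.025 0 0 0.45; 0.05 0.065 0.19 -0.025 0 0 0.55; 0.05 0.067 0.225 -0.025 0 0 0.65; 0.05 0.065 0.26 -0.025 0 0 0.75; 0.05 0.058 0.295 -0.025 0 0 0.85; 0.05 0.045 0.33 -0.025 0 0 0.95; 0.05 0.035 0.36 -0.025 0 0 1.02; 0.05 0.03 0.374 -0.025 0 0 1.045; 0.05 0.03 0.374 -0.025 0 0 1.045; 0.05 0.03 0.374 -0.025 0 0 1.045; 0.05 0.03 0.374 -0.025 0 0 1.045; 0.05 0.03 0.374 -0.025 0 0 1.045",
)

```text
clock: 19.85
tool_pos: [0.4833, -0.0367, 0.3748]
orientation: [180.0, 0.0, -59.9]
force: [0.2, 0.4, -1.1]
opening: 0.0576
```

```bash
python3 - <<'E'
from fit import *
rep(); want([.4825,-.0375,.3164],-60)
S=ctrl.snapshot("side");p,R,o=tool()
k=6;a,b=310,120
im=np.ascontiguousarray(cv2.resize(S["image"][b:b+100,a:a+100],None,fx=k,fy=k)[:,:,::-1])
g=p+R.apply([0,0,.159]);c=g[2]-.0074
for z,r in((c-.014,.029),(c+.014,.029),(c-.038,.0075),(c-.014,.012),(.136,.018),(.136,.0155)):
    h=sil(S,g[0],g[1],z,z,r); cv2.polylines(im,[np.int32((h+.5-[a,b])*k)],True,(255,0,255),1)
cv2.imwrite("pics/b6.png",im)
E
```

```text
t 19.85 pos [ 0.4833 -0.0367  0.3748] ori [ 1.7998e+02  1.0000e-02 -5.9890e+01] F [ 0.2  0.4 -1.1] M [-0.02  0.16 -0.03] op 0.0576 q [ 19.    3.8 -25.2  -0.  -61.1  11.1]
shift [0.0003 0.001  0.0584] rotvec [0.    0.    0.002]
```

View pics/b6.png

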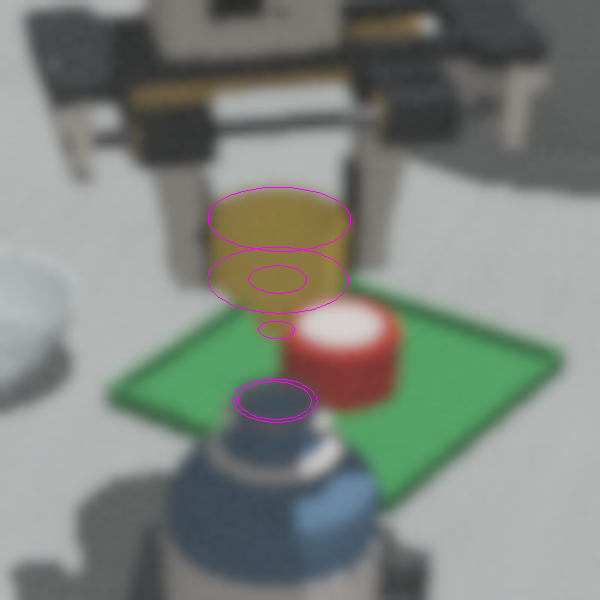

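Funnel outline, spout tip (277,330) and mouth (275,400) line up in the crop. Lowering.

>>> carry_out(
  moves="0.05 0 0.001 0.01 0 0 0; 0.05 0 0.001 0.022 0 0 0; 0.05 0 0.001 0.034 0 0 0; 0.05 0 0.001 0.046 0 0 0; 0.05 0 0.001 0.054 0 0 0; 0.05 0 0.001 0.054 0 0 0; 0.05 0 0.001 0.054 0 0 0",
)

```text
clock: 20.6
tool_pos: [0.4822, -0.0381, 0.321]
orientation: [180.0, -0.0, -60.0]
force: [0.7, 0.1, -0.5]
opening: 0.0578
```

>>> carry_out(
  moves="0.05 0 0 0.001 0 0 0; 0.05 0 0 0.002 0 0 0; 0.05 0 0 0.003 0 0 0; 0.05 0 0 0.003 0 0 0",
)

```text
clock: 21.0
tool_pos: [0.482, -0.0381, 0.3181]
orientation: [-180.0, 0.0, -60.0]
force: [0.1, 0.4, -1.1]
opening: 0.0577
```

>>> carry_out(
  moves="0.05 0 0 0.001 0 0 0; 0.05 0 0 0.002 0 0 0; 0.05 0 0 0.002 0 0 0",
)

```text
clock: 21.3
tool_pos: [0.4821, -0.038, 0.3164]
orientation: [-180.0, -0.0, -60.0]
force: [-1.8, 0.6, 5.1]
opening: 0.058
```

```bash
python3 - <<'E'
from fit import *
rep()
S=ctrl.snapshot("side")
cv2.imwrite("pics/b7.png",cv2.resize(S["image"][130:230,310:410],(600,600))[:,:,::-1])
E
```

```text
t 21.3 pos [ 0.4821 -0.038   0.3164] ori [-1.7999e+02 -1.0000e-02 -5.9970e+01] F [-1.8  0.6  5.1] M [ 0.24  0.94 -0.01] op 0.058 q [ 18.9   7.1 -30.    0.  -52.9  11.2]
```

View pics/b7.png

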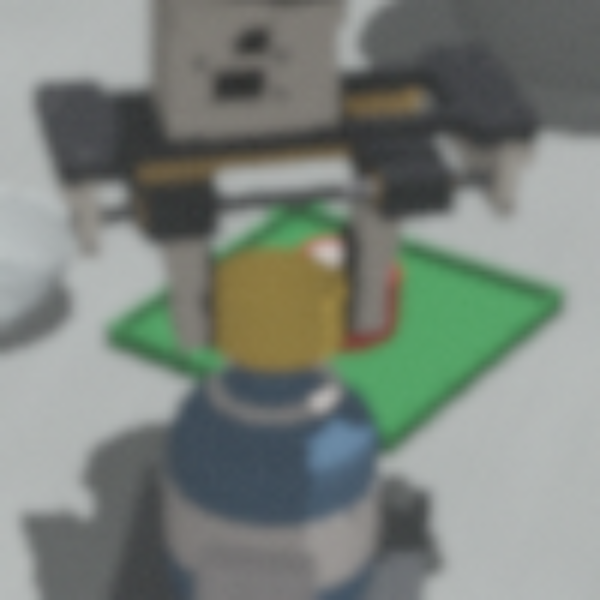

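Contact of about 5 N at exactly the expected height, so it is seated. Release and back off.

>>> carry_out(
  moves="0.06 0 0 0 0 0 0; 0.065 0 0 0 0 0 0; 0.075 0 0 0 0 0 0; 0.086 0 0 0 0 0 0; 0.086 0 0 0 0 0 0; 0.086 0 0 0 0 0 0; 0.086 0 0 -0.01 0 0 0; 0.086 0 0 -0.03 0 0 0; 0.086 0 0 -0.06 0 0 0; 0.086 0 0 -0.09 0 0 0; 0.086 0 0 -0.12 0 0 0; 0.086 0 0 -0.12 0 0 0; 0.086 0 0 -0.12 0 0 0",
)

```text
clock: 22.65
tool_pos: [0.4819, -0.0381, 0.4372]
orientation: [-179.9, -0.0, -60.0]
force: [0.5, -1.4, -0.6]
opening: 0.086
```

```bash
python3 - <<'E'
from fit import *
rep()
S=ctrl.snapshot("side")
k=6;a,b=310,130
im=np.ascontiguousarray(cv2.resize(S["image"][b:b+100,a:a+100],None,fx=k,fy=k)[:,:,::-1])
for z,r in((.136,.029),(.164,.029)):
    h=sil(S,.4822,-.038,z,z,r); cv2.polylines(im,[np.int32((h+.5-[a,b])*k)],True,(255,0,255),1)
cv2.imwrite("pics/b8.png",im)
want([.50,.15,.43],-60)
E
```

```text
t 22.65 pos [ 0.4819 -0.0381  0.4372] ori [-1.7987e+02 -2.0000e-02 -5.9980e+01] F [ 0.5 -1.4 -0.6] M [-0.01  0.19  0.02] op 0.086 q [ 18.9   0.9 -19.7  -0.  -69.3  11.2]
shift [-0.1537 -0.11    0.0063] rotvec [-0.  0.  0.]
```

View pics/b8.png

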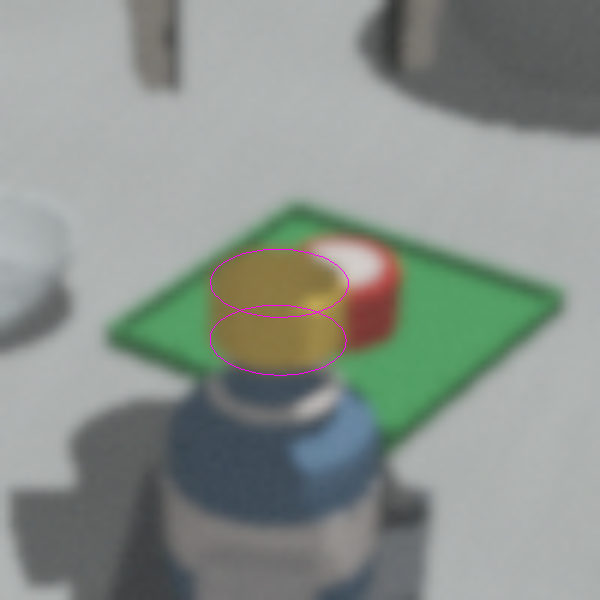

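The funnel stands upright on the ring: its collar matches the predicted outline (crop (280,310)). I'll move aside for a top-view check.

>>> carry_out(
  moves="0.086 -0.04 -0.028 0 0 0 0; 0.086 -0.08 -0.055 0 0 0 0; 0.086 -0.12 -0.085 0 0 0 0; 0.086 -0.154 -0.11 0 0 0 0; 0.086 -0.154 -0.11 0 0 0 0; 0.086 -0.154 -0.11 0 0 0 0; 0.086 -0.154 -0.11 0 0 0 0",
)

```text
clock: 23.4
tool_pos: [0.5, 0.1498, 0.4353]
orientation: [179.9, -0.0, -60.0]
force: [-0.6, 0.1, -0.2]
opening: 0.086
```

```bash
python3 - <<'E'
from fit import *
rep()
S=ctrl.snapshot("side");T=ctrl.snapshot("top")
cv2.imwrite("pics/b9.png",np.hstack([cv2.resize(S["image"][120:240,300:420],(400,400)),cv2.resize(T["image"][150:280,260:480],(400,236)).repeat(1,0) if 0 else cv2.resize(T["image"][80:280,280:480],(400,400))])[:,:,::-1])
E
```

```text
t 23.4 pos [0.5    0.1498 0.4353] ori [ 1.799e+02 -1.000e-02 -5.999e+01] F [-0.6  0.1 -0.2] M [0.03 0.15 0.04] op 0.086 q [ 38.2   4.9 -15.6  -0.  -69.5  -8.2]
```

View pics/b9.png

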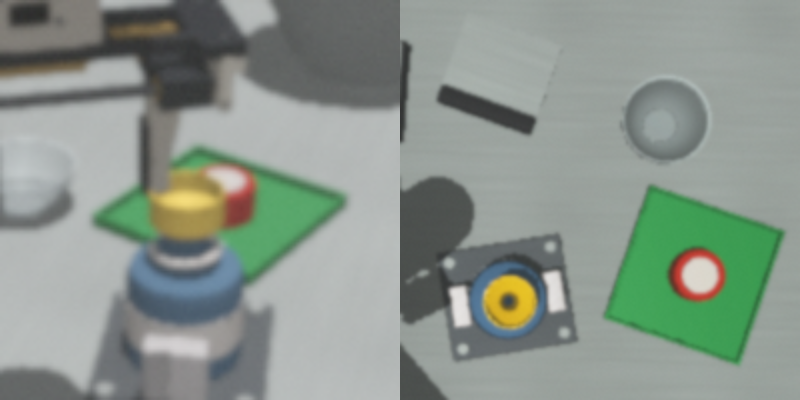

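The funnel is centred in the jar (top crop (509,301)) and the lid lies in the tray's middle, white disc up (698,275). The bowl and scraper are undisturbed. Handing in.

```bash
python3 -c "
from plant import ctrl
print(ctrl.close_job())"
```

```text
the job is handed in; nothing more can be done
None
```

The jar is ready for refilling, and I handed the job in at about 23.5 s of the 72 s allowed.

- **Lid:** I unscrewed it about 3.55 rad in a single grip, since the last joint's range made regripping unnecessary. It then lifted off with only a slight pull, and I set it flat, white disc up, in the middle of the green tray. I felt no contact before letting go at the tray floor, so it may have dropped a millimetre or so. The later pictures show it lying flat.
- **Funnel:** I took the smaller one, from the stand, and set it spout down in the jar's mouth. It met the sealing ring with about 5 N at the expected height, and then I let go.
- **Last checks:** The last side and top pictures show the funnel upright and centred on the jar, the lid inside the tray, and the gripper well clear. The bowl and scraper are where they were. The scale was out of that last crop, but the arm never went near it.
- **Disagreements:** The network's lid and jar points were about 8 mm off, so I used my own outline fit, and the centred grip bore it out. The gripper read 57.1 to 58.0 mm on the 58 mm collar, which made no difference to the result.

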